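# Set the ball carousel to the chute, taking up the handwheel's play

### The arm

A 6-joint arm with a two-finger parallel gripper is mounted at the origin on the work surface. World frame = base frame: x ahead of the robot, y to its left, z up, the work surface at z = 0. Lengths are in m, angles in rad, forces in N, time in s.
With the tool pointing down it reaches from about 0.25 to 0.775 m from the base axis. Payload 4 kg.
Tool frame: the origin (TCP) lies at the very end of the fingers, on their centre line; the grasp point (between the pads) lies 19 mm behind it; x points along the fingers, y is the direction in which the jaws open and shut, and the axes are right-handed (so a half turn about x gives the same grasp; the last joint's range is limited). The gripper opens to 94 mm and grips with 3 to 60 N. Pads are 16 mm wide; open, the fingers measure 119 mm over their backs; the gripper's body (75 mm by 177 mm) begins 78 mm behind the grasp point.
Start: joints at [1.194, 0.087, 1.371, -0, 1.684, -0.103], TCP at [0.149, 0.53, 0.206] pointing down, gripper open.
Joint ranges: [-3.1, 3.1], [-0.76, 2.03], [0.27, 2.55], [-1.08, 4.22], [0.17, 2.65], [-2.57, 2.57]. Speed limits (rad/s): [2.79, 2.79, 3.14, 3.14, 3.14, 3.14].

### API

Orientations are given as [roll, pitch, yaw] about the fixed x, y, z axes, in that order (R = Rz(yaw) Ry(pitch) Rx(roll)).
In Python, from bench import robot gives the robot as it stands.
- The arm moves only by the tool carry_out, never from a script. Its argument "targets" is a list of rows, each a list of 5 numbers: the closure, from 0 (fully open) to 1 (shut), then the shift along the tool's x, y, z in cm, then the turn about the tool's x in degrees. In form: [[fingers, tx, ty, tz, turn], ...]. A call has 1 to 20 rows; each row shifts and turns the commanded pose from where the row before left it, along the tool's axes as they then stand; what a row does not reach is not made up. A row lasts 1/10 s, in which the tool goes at most 50 mm and 8.59 degrees, less where a joint would pass 70% of its speed; a pose out of reach is approached as far as the arm can. A call is refused whole if a number of a shift passes 5 or a number of a turn 8.59, either way. A call with a gripper value outside its range is refused whole. The fingers move at their own pace and stop on an object; the grip force is fixed at half the most. Time passes only in rows, so rows that do not move let the fingers close. It gives the time, the measured TCP pose, the force and the opening at its end, in the units of the state.
- robot.get_obs(): the state, without advancing time (a new reading comes with each control period).
- robot.snapshot(name): name is "scene" or "side" or "wrist"; returns a dict with "image" (420x560x3 uint8, red, green, blue), "camera_matrix" (3x3 intrinsics, pixels), "pose" (4x4, takes a point from camera to world coordinates). Camera axes: x right, y up, looking along -z (the intrinsics and any distortion apply to the point x, -y, -z); pixel columns grow to the right and rows downward; lengths in m; the calibration is good to about 2 mm. The wrist camera is an equidistant fisheye: a pixel r from the principal point sees the ray r / f radians off the axis. A picture is of the moment at which its call begins. There is no depth.
- robot.close_job(): hands the job in, once; it reports no verdict.
The state is a dict: "time": time; "joint_positions": joint angles; "qvel": joint speeds; "joint_torque": joint torques, N m; "tool_pos": TCP position; "ee_rot": TCP orientation; "wrist_force": force on the tool from outside, world axes, zero at the start; "wrist_torque": the same for the moment, N m; "width": finger opening in m.
Only numpy, scipy, OpenCV 4.12 (cv2) and the standard library are available. Lean on these libraries where they do the work, as an engineer would, in place of code of your own. Each camera call takes 0.05 s, during which the arm holds its last target. There are 200 camera calls.

### The job

Take the handwheel by its upright handle and wind the ball carousel clockwise (seen from above), back past the chute, until its pointer runs in under the wooden hood and you feel it press on the cork hidden there: press with about 10 N at the handle, never more than 16 N. Then wind it counter-clockwise until the pointer stands opposite the chute's tongue, coming to it in that direction only, so that the wheel's free play is taken up (if you pass the tongue, go well back and come again). Let go without turning the wheel back, and leave the toy car and the garage where they are.

Things in the scene. Friction and masses are not known exactly. Their poses are not given: they have to be found in the camera images.
- stand: Round plywood base disc of the ball carousel, 276 mm across and 22 mm thick, fixed to the table. Origin at the centre of its underside, on the upright axis shared by carousel, handwheel, hood and chute.
- carousel (a joint): Turn of the carousel on the stand, rad, growing counter-clockwise seen from above; at 0 the pointer lies along the stand's x axis. The carousel is a pale wooden disc, 194 mm across, top 43 mm above the table, with four dark ball pockets and one pointer; it stays where it is left (about 0.12 N m of friction, 2 N at the handle).
- pointer (a point): Outer tip of the pointer, a dark wooden finger 6 mm wide and 10 mm high that sticks out 21 mm from the carousel's rim; the tip lies 118 mm from the axis, 36.5 mm above the table. Its x axis points outward along the pointer, z up.
- wheel (a joint): Free play of the handwheel against the carousel, rad, counter-clockwise positive: limited to -0.25 to +0.25. Within it the wheel turns lightly and the carousel stays still; at -0.25 the wheel drives the carousel clockwise, at +0.25 counter-clockwise. The three-spoked wooden handwheel is 121 mm across and lies flat on the carousel, on the same axis, its rim's top 66 mm above the table.
- grip (a point): Centre of the handwheel's upright handle where it is gripped: a dark wooden cylinder, 17 mm thick, standing from 66 to 118 mm above the table, 55 mm from the axis; this point is 98 mm above the table. The handle revolves freely on its pin, so it can be led round in a circle without turning the gripper. With no free play (wheel at 0) it lies diametrically opposite the pointer.
- hood: Wooden hood on the stand's rim, 78 mm long, 98 to 132 mm from the axis, top 55 mm above the table; the pointer runs in at its open counter-clockwise end. Origin on the table under the axis, x towards the hood's middle. A cork pad hidden inside stops the pointer 0.09 rad counter-clockwise of that x axis, give or take 0.22 rad: only feel tells. 10 N at the handle presses it with about 4 N.
- chute: Slanted wooden chute box, about 130 mm long, 70 mm wide, 108 mm high at its far end and 59 mm at the near end, fixed to the table outside the stand (134 to 266 mm from the axis), with a dark wooden tongue 6 mm wide that points at the carousel. Origin on the table under the axis; its x axis points from the axis to the tongue. The tongue's end is 122 mm from the axis, 36.5 mm above the table, 4 mm outside the pointer's tip when they stand opposite.
- car: Toy car body of pale maple, 120 x 72 x 52 mm, loose on the table; origin under its centre. To be left alone.
- garage: Walnut garage shape: an arch 110 mm wide, 50 mm deep, about 105 mm high, loose on the table; origin under its centre. To be left alone.
There are look-alikes about, which are no part of the job. Leave any blue look-alike of the chute alone.

How it is judged:
By the outcome, as a careful person would: the job done as asked, in the order asked, and still so for the second after the job is handed in, with the robot touching nothing.
It also fails if it takes over 70 s, if anything falls off the work surface, if the arm or the gripper's body presses on something with over 40 N, if the wrist force passes 120 N, or if a joint passes its speed limit or range.

## Working session

There is one attempt and no reset: what is moved stays moved. The work goes in short steps, Python scripts to look and compute and a tool call to move; the robot and the scene stay as the last step left them, time stands still between calls to the robot, and variables do not carry over. Pictures are saved under pics/ and viewed, about 8 in all and at most 12, crops included, and the job is handed in when it is done.

Besides the shell and the picture viewer there is one more tool, called after ">>>" as a command line: name --pt "numbers of a row" for each row, then --argument value for the rest. carry_out: Moves the arm, as the interface text tells. Its arguments: {"type":"object","properties":{"targets":{"type":"array","items":{"type":"array","items":{"type":"number"}}}},"required":["targets"]}

```bash
mkdir -p pics; ls; cat > h.py <<'E'
import numpy as np, cv2
from bench import robot
def snap(n,name):
    s=robot.snapshot(n); cv2.imwrite(f'pics/{name}.png',s['image'][:,:,::-1]); np.savez(f'pics/{name}.npz',**s); return s
def load(name): return dict(np.load(f'pics/{name}.npz'))
def ray(s,u,v,fish=False):
    K=s['camera_matrix'];x=(u-K[0,2])/K[0,0];y=(v-K[1,2])/K[1,1]
    if fish:
        r=np.hypot(x,y);k=np.tan(r)/r if r>1e-9 else 1;d=np.array([x*k,-y*k,-1])
    else: d=np.array([x,-y,-1])
    return s['pose'][:3,3],s['pose'][:3,:3]@d
def hit(s,u,v,z,fish=False):
    o,d=ray(s,u,v,fish);return o+d*(z-o[2])/d[2]
def proj(s,p,fish=False):
    c=s['pose'][:3,:3].T@(np.array(p)-s['pose'][:3,3]);x,y=c[0]/-c[2],-c[1]/-c[2]
    if fish:
        r=np.hypot(x,y);k=np.arctan(r)/r;x*=k;y*=k
    K=s['camera_matrix'];return K[0,0]*x+K[0,2],K[1,1]*y+K[1,2]
def st():
    o=robot.get_obs();print({k:np.round(o[k],4).tolist() for k in('time','tool_pos','ee_rot','wrist_force','wrist_torque','width')})
E
python3 - <<'E'
from h import *
a=snap('scene','s0');b=snap('side','d0');c=snap('wrist','w0')
cv2.imwrite('pics/a0.png',cv2.resize(np.hstack([a['image'],b['image']]),None,fx=.71,fy=.71)[:,:,::-1])
for s in(a,b,c):print(s['camera_matrix'].round(1).tolist(),s['pose'].round(3).tolist(),s.keys())
st()
E
```

```text
pics
[[394.9, 0.0, 281.5], [0.0, 394.9, 204.5], [0.0, 0.0, 1.0]] [[-0.215, -0.594, 0.775, 1.251], [0.977, -0.133, 0.169, 0.128], [0.002, 0.793, 0.609, 0.607], [0.0, 0.0, 0.0, 1.0]] dict_keys(['image', 'camera_matrix', 'pose'])
[[499.5, 0.0, 274.2], [0.0, 499.5, 216.6], [0.0, 0.0, 1.0]] [[0.824, 0.368, -0.431, 0.061], [-0.567, 0.525, -0.634, -0.789], [-0.007, 0.767, 0.641, 0.855], [0.0, 0.0, 0.0, 1.0]] dict_keys(['image', 'camera_matrix', 'pose'])
[[325.2, 0.0, 273.5], [0.0, 325.2, 211.6], [0.0, 0.0, 1.0]] [[0.271, -0.932, -0.239, 0.079], [0.963, 0.261, 0.071, 0.549], [-0.004, -0.25, 0.968, 0.384], [0.0, 0.0, 0.0, 1.0]] dict_keys(['image', 'camera_matrix', 'pose'])
{'time': 0.15, 'tool_pos': [0.1486, 0.5291, 0.2046], 'ee_rot': [-1.6842, 1.5691, -1.958], 'wrist_force': [-0.6483, -0.0435, -0.1211], 'wrist_torque': [-0.0069, 0.0543, -0.0023], 'width': 0.0943}
```

View pics/s0.png

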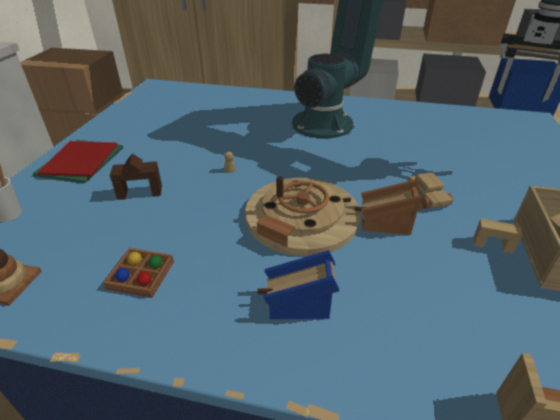

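View pics/d0.png

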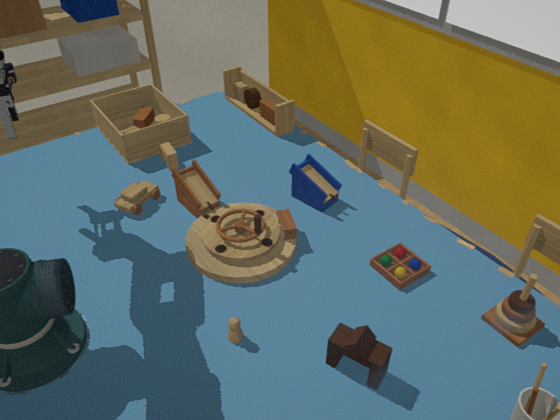

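Scene view: carousel at (302,212), real (brown) chute at (390,208), hood at (276,231), handle at (280,188). The blue look-alike is at (298,288), the car at (430,190) and the garage at (136,178). In the side view the carousel is at (241,240), brown chute at (195,188) and blue chute at (316,183). The brown chute's tongue touches the stand, while the blue one stands apart from it. Next I'll enlarge to confirm.

```bash
python3 - <<'E'
from h import *
a=load('s0');b=load('d0')
A=cv2.resize(a['image'][160:260,230:430],None,fx=4,fy=4,interpolation=cv2.INTER_CUBIC)
B=cv2.resize(b['image'][150:290,150:310],None,fx=5,fy=5,interpolation=cv2.INTER_CUBIC)[150:]
B=B[:,:800]
cv2.imwrite('pics/c1.png',A[:,:,::-1]);cv2.imwrite('pics/c2.png',B[:600,:,::-1])
for s,n in((a,(302,212)),(b,(241,237))):print(hit(s,*n,.03))
E
```

```text
[0.5342082  0.02105969 0.03      ]
[0.50454945 0.00860094 0.03      ]
```

View pics/c1.png

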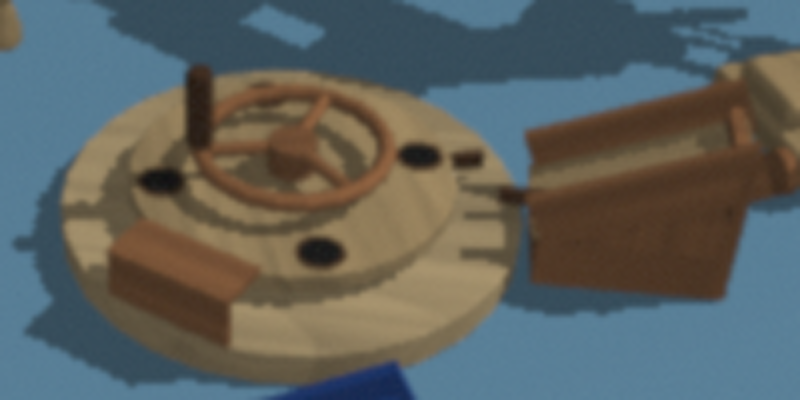

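View pics/c2.png

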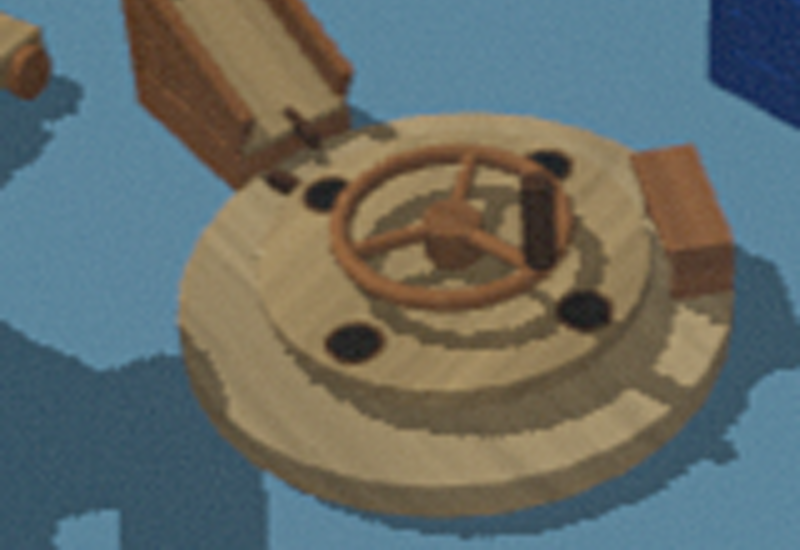

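Scene crop: handle top at (198,70), pointer tip at (484,158) just beside the pocket, tongue end at (502,194), hood top centre at (185,258). Side crop: tongue end at (318,155), pointer at (282,182), handle top at (538,180), hood top centre at (680,195). The brown chute's tongue points at the carousel, so it is the real one. The blue one is the look-alike.

```bash
python3 - <<'E'
from h import *
from scipy.optimize import least_squares
a=load('s0');b=load('d0')
fa=lambda x,y:(230+(x+.5)/4-.5,160+(y+.5)/4-.5)
fb=lambda x,y:(150+(x+.5)/5-.5,150+(y+150.5)/5-.5)
PA=[(62,205),(80,150),(130,105),(200,78),(430,92),(490,130),(300,357),(380,345),(460,308),(505,262)]
PB=[(180,300),(200,250),(400,120),(480,113),(560,118),(725,345),(690,395),(640,430),(560,465),(460,485),(360,473),(270,430),(215,372)]
C=[]
for s,f,P in((a,fa,PA),(b,fb,PB)):
    q=np.array([hit(s,*f(*p),.022)[:2] for p in P])
    r=least_squares(lambda c:np.hypot(*(q-c[:2]).T)-c[2],[.5,0,.138]);print(r.x,(r.fun*1e3).round(1));C.append(r.x[:2])
for n,s,f,c,L in(('scene',a,fa,C[0],dict(htop=((199,72),.118),ptip=((484,157),.0415),tong=((500,190),.0395),hood=((185,258),.055))),
             ('side',b,fb,C[1],dict(htop=((538,180),.118),ptip=((267,178),.0415),tong=((322,158),.0395),hood=((682,195),.055)))):
    for k,(p,z) in L.items():
        h=hit(s,*f(*p),z)[:2]-c;print(n,k,h.round(4),'r',np.hypot(*h).round(4),'ang',np.degrees(np.arctan2(h[1],h[0])).round(1))
E
```

```text
[0.50656217 0.01963474 0.13855417] [ 1.3 -0.1 -1.3 -3.2  3.1  3.4  4.2  0.7 -3.4 -4.8]
[0.51439525 0.01801759 0.13629629] [ 4.2  0.8 -0.9 -1.6  1.2  0.   0.7 -0.9 -0.6  2.2  0.8 -2.4 -3.6]
scene htop [ 0.0268 -0.053 ] r 0.0594 ang -63.2
scene ptip [-0.0332  0.1086] r 0.1135 ang 107.0
scene tong [-0.0054  0.1203] r 0.1204 ang 92.6
scene hood [ 0.1123 -0.0416] r 0.1197 ang -20.3
side htop [ 0.012  -0.0535] r 0.0548 ang -77.4
side ptip [-0.052   0.1056] r 0.1177 ang 116.2
side tong [-0.0201  0.1058] r 0.1077 ang 100.7
side hood [ 0.104  -0.0399] r 0.1113 ang -21.0
```

```bash
cat >> h.py <<'E'
from scipy.spatial.transform import Rotation
def toolR(): return Rotation.from_euler('xyz',robot.get_obs()['ee_rot']).as_matrix()
def shift(p):
    o=robot.get_obs();return (toolR().T@(np.array(p)-o['tool_pos'])*100).round(2)
E
python3 - <<'E'
from h import *
print(toolR().round(3));print(shift([.511,.019,.23]))
E
```

```text
[[-0.001  0.27   0.963]
 [-0.002  0.963 -0.27 ]
 [-1.    -0.002 -0.   ]]
[ -2.49 -39.32  48.69]
```

>>> carry_out --pt "0 -0.16 -2.46 3.04 0" --pt "0 -0.16 -2.46 3.04 0" --pt "0 -0.16 -2.46 3.04 0" --pt "0 -0.16 -2.46 3.04 0" --pt "0 -0.16 -2.46 3.04 0" --pt "0 -0.16 -2.46 3.04 0" --pt "0 -0.16 -2.46 3.04 0" --pt "0 -0.16 -2.46 3.04 0" --pt "0 -0.16 -2.46 3.04 0" --pt "0 -0.16 -2.46 3.04 0" --pt "0 -0.16 -2.46 3.04 0" --pt "0 -0.16 -2.46 3.04 0" --pt "0 -0.16 -2.46 3.04 0" --pt "0 -0.16 -2.46 3.04 0" --pt "0 -0.16 -2.46 3.04 0" --pt "0 -0.16 -2.46 3.04 0"

```text
time: 1.75
tool_pos: [0.5111, 0.0176, 0.2308]
ee_rot: [2.738, 1.57, 2.464]
wrist_force: [0.4, 1.1, -0.5]
width: 0.0939
```

```bash
python3 - <<'E'
from h import *
st();s=snap('wrist','w1');print(s['pose'].round(3).tolist(),toolR().round(3))
cv2.imwrite('pics/w1b.png',cv2.resize(s['image'],(800,600),interpolation=cv2.INTER_CUBIC)[:,:,::-1])
E
```

```text
{'time': 1.75, 'tool_pos': [0.5111, 0.0176, 0.2308], 'ee_rot': [2.7383, 1.5703, 2.4642], 'wrist_force': [0.4408, 1.1461, -0.4697], 'wrist_torque': [-0.0086, -0.0191, -0.0109], 'width': 0.0939}
[[0.271, -0.932, -0.24, 0.441], [0.963, 0.262, 0.069, 0.037], [-0.002, -0.249, 0.968, 0.41], [0.0, 0.0, 0.0, 1.0]] [[ 0.001  0.275  0.961]
 [-0.004  0.961 -0.275]
 [-1.    -0.004  0.002]]
```

View pics/w1b.png

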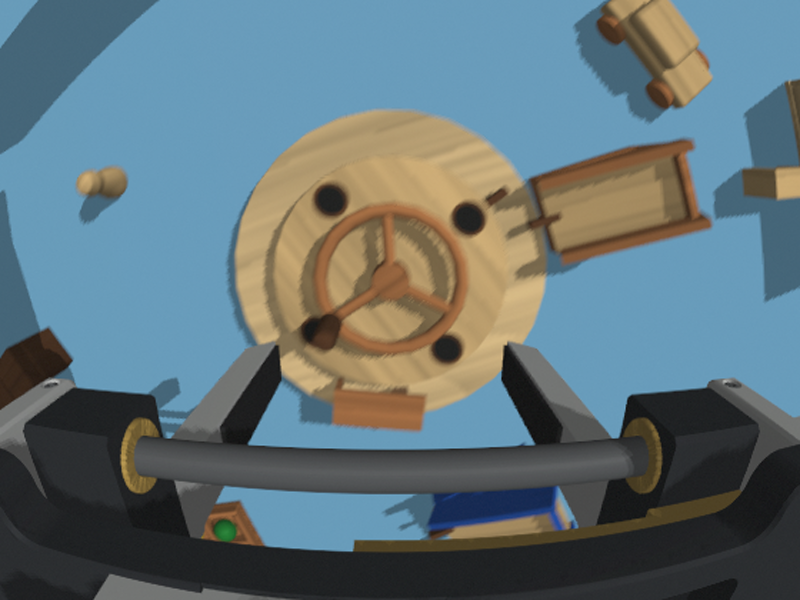

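The wrist view shows the carousel from above: pointer tip at (507,190), tongue end at (528,224), hood top spanning (333,390) to (425,430), handle top at (326,330), hub at (390,280), brown chute on the right and the car at top right, clear of everything.

```bash
python3 - <<'E'
from h import *
from scipy.optimize import least_squares
s=load('w1');H=lambda p,z:hit(s,(p[0]+.5)/1.42857-.5,(p[1]+.5)/1.42857-.5,z,True)[:2]
def fit(P,z):
    q=np.array([H(p,z) for p in P]);r=least_squares(lambda c:np.hypot(*(q-c[:2]).T)-c[2],[.5,0,.1]);print(r.x.round(4),(r.fun*1e3).round(1));return r.x[:2]
c=fit([(236,255),(250,200),(290,145),(340,118),(395,109),(450,120),(500,152),(546,265),(540,310)],.022)
c2=fit([(315,280),(340,220),(390,203),(440,222),(467,278),(440,332),(392,353)],.06)
c3=fit([(273,270),(385,153),(290,210),(330,170),(440,165),(505,265)],.043)
c=(c+c2+c3)/3
for k,p,z in(('ptip',(508,189),.0415),('pbase',(487,202),.0415),('tong',(527,224),.0395),('tongroot',(559,216),.0395),('hoodout',(379,429),.055),('hoodmidtop',(379,409),.055),('handle',(326,328),.118),('n1',(531,180),.059),('n2',(562,262),.059),('f1',(690,142),.108),('f2',(708,225),.108),('pk1',(331,199),.043),('pk2',(468,218),.043),('pk3',(447,348),.043),('hub',(390,280),.068)):
    h=H(p,z)-c;print(k,h.round(4),np.hypot(*h).round(4),np.degrees(np.arctan2(h[1],h[0])).round(1))
E
```

```text
[0.511  0.0171 0.1368] [ 0.1 -0.6  0.7 -0.4 -0.   0.1  0.2 -0.9  0.7]
[0.5104 0.0161 0.059 ] [-0.8  0.7 -0.1 -0.4  0.7 -1.1  0.9]
[0.5079 0.0161 0.0949] [ 0.4  0.5 -0.5 -0.3  0.  -0.2]
ptip [-0.0423  0.1099] 0.1178 111.1
pbase [-0.0363  0.0904] 0.0974 111.9
tong [-0.0105  0.1193] 0.1197 95.1
tongroot [-0.0104  0.1483] 0.1486 94.0
hoodout [ 0.1262 -0.0457] 0.1342 -19.9
hoodmidtop [ 0.1071 -0.0401] 0.1144 -20.5
handle [ 0.009  -0.0466] 0.0474 -79.1
n1 [-0.0461  0.1255] 0.1337 110.2
n2 [0.0232 0.1363] 0.1382 80.3
f1 [-0.052   0.2456] 0.251 102.0
f2 [0.0129 0.25  ] 0.2503 87.0
pk1 [-0.0715 -0.0284] 0.0769 -158.3
pk2 [-0.0278  0.072 ] 0.0772 111.1
pk3 [0.0733 0.0291] 0.0788 21.6
hub [-0.0008  0.0001] 0.0008 172.0
```

```bash
python3 - <<'E'
from h import *
s=load('w1');c=np.array([.5105,.0165])
im=s['image'][:,:,::-1].copy();k=8;x0,y0=190,190
A=cv2.resize(im[y0:y0+75,x0:x0+100],None,fx=k,fy=k,interpolation=cv2.INTER_CUBIC)
for ang,col in((-72,(0,255,0)),(-78,(255,0,0)),(-66,(0,0,255))):
    for z in(.066,.118):
        p=np.r_[c+.055*np.array([np.cos(np.radians(ang)),np.sin(np.radians(ang))]),z];t=[p+.0085*np.array([np.cos(q),np.sin(q),0]) for q in np.linspace(0,6.283,25)]
        cv2.polylines(A,[np.array([[(u-x0+.5)*k,(v-y0+.5)*k] for u,v in(proj(s,i,True) for i in t)],int)],True,col,1)
cv2.imwrite('pics/c3.png',A)
E
```

```text
(no output)
```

View pics/c3.png

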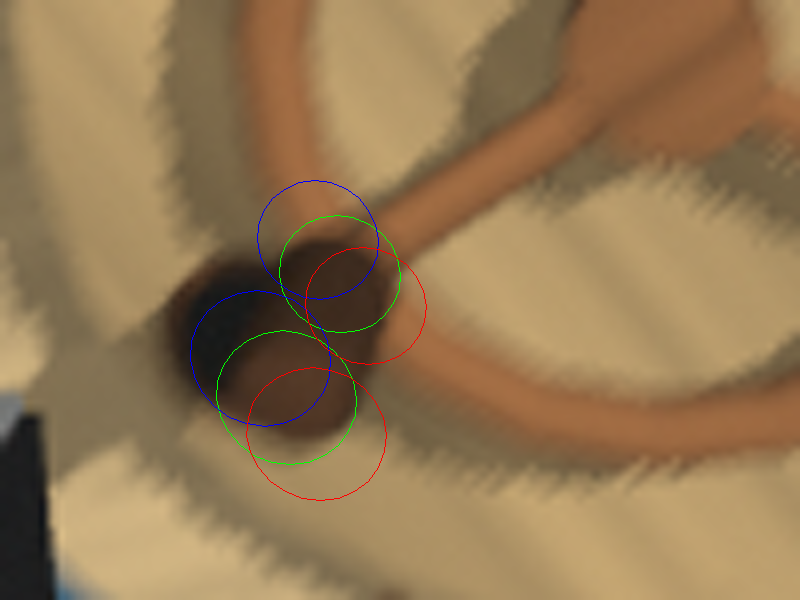

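```bash
python3 - <<'E'
from h import *
print(shift([.527,-.034,.0805]))
E
```

```text
[14.98 -4.07  2.51]
```

>>> carry_out --pt "0 0 -2.03 1.25 0" --pt "0 0 -2.03 1.25 0" --pt "0 2 0 0 0" --pt "0 3 0 0 0" --pt "0 3 0 0 0" --pt "0 3 0 0 0" --pt "0 2 0 0 0" --pt "0 1.5 0 0 0" --pt "0 0.5 0 0 0" --pt "0 0 0 0 0"

```text
time: 2.8
tool_pos: [0.5229, -0.0265, 0.0802]
ee_rot: [-3.066, 1.569, 2.944]
wrist_force: [-0.1, -0.9, 0.4]
width: 0.0939
```

```bash
python3 - <<'E'
from h import *
st();s=snap('wrist','w2')
cv2.imwrite('pics/w2b.png',s['image'][:,:,::-1])
E
```

```text
{'time': 2.8, 'tool_pos': [0.5229, -0.0265, 0.0802], 'ee_rot': [-3.0656, 1.5687, 2.9439], 'wrist_force': [-0.088, -0.9214, 0.3861], 'wrist_torque': [-0.0125, 0.0246, -0.0288], 'width': 0.0939}
```

View pics/w2b.png

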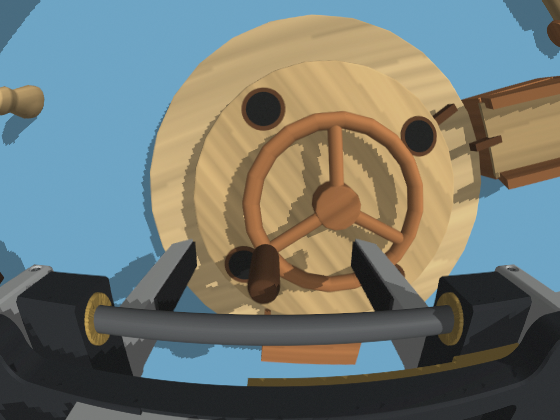

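The handle stands between the fingers, slightly left of their centre line, with its top face at about (263,289). The fingers clear the rim and hub. The TCP stopped about 8 mm short, so I'll measure again.

```bash
python3 - <<'E'
from h import *
s=load('w2');c=np.array([.5105,.0165])
for p,z in(((263,289),.118),((264,256),.07),((337,206),.07)):
    h=hit(s,*p,z,True);d=h[:2]-c;print(h.round(4),np.hypot(*d).round(4),np.degrees(np.arctan2(d[1],d[0])).round(1))
h=c+.055*np.array([np.cos(np.radians(-72.5)),np.sin(np.radians(-72.5))]);print(h,shift([*h,.0805]));print(toolR().round(3))
a=load('s0')
for z in(.066,.118):print(np.array(proj(a,[*h,z])).round(1),[(np.array(proj(s,[*h,z],True))).round(1)])
E
```

```text
[ 0.5244 -0.0328  0.118 ] 0.0512 -74.3
[ 0.5261 -0.0343  0.07  ] 0.0531 -72.9
[0.507  0.0172 0.07  ] 0.0035 168.0
[ 0.52703882 -0.03595443] [ 0.08 -0.8   0.57]
[[-0.     0.27   0.963]
 [ 0.     0.963 -0.27 ]
 [-1.     0.    -0.   ]]
[278.9 194.7] [array([262.1, 255.6])]
[278.9 176. ] [array([258.4, 295. ])]
```

>>> carry_out --pt "0 0 -0.35 0.2 0" --pt "0 0 -0.35 0.2 0" --pt "0 0 0 0 0" --pt "0.8 0 0 0 0" --pt "0.9 0 0 0 0" --pt "1 0 0 0 0" --pt "1 0 0 0 0" --pt "1 0 0 0 0" --pt "1 0 0 0 0" --pt "1 0 0 0 0" --pt "1 0 0 0 0" --pt "1 0 0 0 0"

```text
time: 4.05
tool_pos: [0.5256, -0.0346, 0.0811]
ee_rot: [2.043, 1.571, 1.769]
wrist_force: [0.1, -0.3, -0.1]
width: 0.0255
```

```bash
python3 - <<'E'
from h import *
st();print(shift([.5255,-.0345,.08]))
E
```

```text
{'time': 4.05, 'tool_pos': [0.5256, -0.0346, 0.0811], 'ee_rot': [2.0431, 1.5707, 1.7693], 'wrist_force': [0.0694, -0.2995, -0.0699], 'wrist_torque': [0.0699, -0.0173, 0.0469], 'width': 0.0255}
[ 0.11  0.   -0.01]
```

>>> carry_out --pt "1 0 0 0 0" --pt "1 0 0 0 0" --pt "1 0 0 0 0" --pt "1 0 0 0 0"

```text
time: 4.45
tool_pos: [0.5256, -0.0343, 0.0811]
ee_rot: [1.824, 1.57, 1.55]
wrist_force: [0.1, 1.0, 0.8]
width: 0.0163
```

```bash
cat >> h.py <<'E'
from math import *
def arc(c,r,a1,n):
    """shifts in tool y,z from commanded/measured handle angle to a1 deg"""
    R=toolR();p=robot.get_obs()['tool_pos'][:2];v=p-c;a0=degrees(atan2(v[1],v[0]))
    if a1-a0>180:a0+=360
    if a0-a1>180:a0-=360
    print('a0',a0,'r',np.hypot(*v));A=np.radians(np.linspace(a0,a1,n+1))
    q=np.c_[c[0]+r*np.cos(A),c[1]+r*np.sin(A)];q[0]=p
    d=np.diff(q,axis=0);d=np.c_[d,0*d[:,0]]@R*100
    print([[1,0,round(y,2),round(z,2),0] for x,y,z in d])
E
python3 - <<'E'
from h import *
st();arc(np.array([.509,.0168]),.0545,-110,8)
E
```

```text
{'time': 4.45, 'tool_pos': [0.5256, -0.0343, 0.0811], 'ee_rot': [1.8238, 1.5702, 1.5501], 'wrist_force': [0.0967, 1.0058, 0.7739], 'wrist_torque': [0.2481, 0.007, 0.0347], 'width': 0.0163}
a0 -71.98575237704156 r 0.053760119809006295
[[1, 0, np.float64(-0.3), np.float64(-0.34), 0], [1, 0, np.float64(-0.2), np.float64(-0.4), 0], [1, 0, np.float64(-0.17), np.float64(-0.42), 0], [1, 0, np.float64(-0.13), np.float64(-0.43), 0], [1, 0, np.float64(-0.1), np.float64(-0.44), 0], [1, 0, np.float64(-0.06), np.float64(-0.45), 0], [1, 0, np.float64(-0.02), np.float64(-0.45), 0], [1, 0, np.float64(0.02), np.float64(-0.45), 0]]
```

>>> carry_out --pt "1 0 -0.22 -0.36 0" --pt "1 0 -0.2 -0.4 0" --pt "1 0 -0.17 -0.42 0" --pt "1 0 -0.13 -0.43 0" --pt "1 0 -0.1 -0.44 0" --pt "1 0 -0.06 -0.45 0" --pt "1 0 -0.02 -0.45 0" --pt "1 0 0.02 -0.45 0"

```text
time: 5.25
tool_pos: [0.4912, -0.0328, 0.0811]
ee_rot: [0.938, 1.567, 0.664]
wrist_force: [5.3, 4.0, -3.5]
width: 0.0167
```

```bash
cat >> h.py <<'E'
def pol(c,h0=0):
    o=robot.get_obs();v=o['tool_pos'][:2]-c;r=np.hypot(*v);e=v/r;t=np.array([-e[1],e[0]]);f=o['wrist_force'][:2]
    print('t',round(o['time'],2),'ang',round(degrees(atan2(v[1],v[0])),2),'r',round(r,4),'pos',o['tool_pos'].round(4),'Frad',round(f@e,2),'Ftan(ccw+)',round(f@t,2),'Fz',o['wrist_force'][2].round(2),'w',round(o['width'],4))
E
python3 - <<'E'
from h import *
c=np.array([.509,.0168]);pol(c);arc(c,.0545,-150,8)
E
```

```text
t 5.25 ang -109.77 r 0.0527 pos [ 0.4912 -0.0328  0.0811] Frad -5.59 Ftan(ccw+) 3.6 Fz -3.53 w 0.0167
a0 -109.77461968497231 r 0.05265515399791653
[[1, 0, np.float64(-0.13), np.float64(-0.49), 0], [1, 0, np.float64(0.1), np.float64(-0.47), 0], [1, 0, np.float64(0.14), np.float64(-0.46), 0], [1, 0, np.float64(0.18), np.float64(-0.44), 0], [1, 0, np.float64(0.22), np.float64(-0.43), 0], [1, 0, np.float64(0.25), np.float64(-0.41), 0], [1, 0, np.float64(0.29), np.float64(-0.38), 0], [1, 0, np.float64(0.32), np.float64(-0.36), 0]]
```

```bash
python3 - <<'E'
from h import *
c=np.array([.5107,.0185]);pol(c);arc(c,.0548,-155,9)
E
```

```text
t 5.25 ang -110.85 r 0.0548 pos [ 0.4912 -0.0328  0.0811] Frad -5.65 Ftan(ccw+) 3.5 Fz -3.53 w 0.0167
a0 -110.8451783617169 r 0.054839624660498625
[[1, 0, np.float64(0.07), np.float64(-0.46), 0], [1, 0, np.float64(0.1), np.float64(-0.46), 0], [1, 0, np.float64(0.14), np.float64(-0.45), 0], [1, 0, np.float64(0.18), np.float64(-0.43), 0], [1, 0, np.float64(0.21), np.float64(-0.42), 0], [1, 0, np.float64(0.25), np.float64(-0.4), 0], [1, 0, np.float64(0.28), np.float64(-0.37), 0], [1, 0, np.float64(0.31), np.float64(-0.35), 0], [1, 0, np.float64(0.34), np.float64(-0.32), 0]]
```

>>> carry_out --pt "1 0 0.13 -0.46 0" --pt "1 0 0.16 -0.46 0" --pt "1 0 0.19 -0.45 0" --pt "1 0 0.18 -0.43 0" --pt "1 0 0.21 -0.42 0" --pt "1 0 0.25 -0.4 0" --pt "1 0 0.28 -0.37 0" --pt "1 0 0.31 -0.35 0" --pt "1 0 0.34 -0.32 0"

```text
time: 6.15
tool_pos: [0.461, -0.0043, 0.0811]
ee_rot: [-0.451, 1.57, -0.725]
wrist_force: [6.0, 1.2, -4.2]
width: 0.0168
```

```bash
python3 - <<'E'
from h import *
c=np.array([.5107,.0185]);pol(c);arc(c,.055,-215,12)
E
```

```text
t 6.15 ang -155.39 r 0.0547 pos [ 0.461  -0.0043  0.0811] Frad -5.91 Ftan(ccw+) 1.44 Fz -4.16 w 0.0168
a0 -155.3909293237957 r 0.05471691278062009
[[1, 0, np.float64(0.36), np.float64(-0.31), 0], [1, 0, np.float64(0.4), np.float64(-0.26), 0], [1, 0, np.float64(0.42), np.float64(-0.22), 0], [1, 0, np.float64(0.44), np.float64(-0.19), 0], [1, 0, np.float64(0.45), np.float64(-0.15), 0], [1, 0, np.float64(0.46), np.float64(-0.11), 0], [1, 0, np.float64(0.47), np.float64(-0.07), 0], [1, 0, np.float64(0.48), np.float64(-0.03), 0], [1, 0, np.float64(0.48), np.float64(0.02), 0], [1, 0, np.float64(0.47), np.float64(0.06), 0], [1, 0, np.float64(0.47), np.float64(0.1), 0], [1, 0, np.float64(0.46), np.float64(0.14), 0]]
```

>>> carry_out --pt "1 0 0.4 -0.27 0" --pt "1 0 0.43 -0.22 0" --pt "1 0 0.45 -0.18 0" --pt "1 0 0.44 -0.18 0" --pt "1 0 0.45 -0.15 0" --pt "1 0 0.46 -0.11 0" --pt "1 0 0.47 -0.07 0"

```text
time: 6.85
tool_pos: [0.4571, 0.0291, 0.081]
ee_rot: [-2.835, 1.569, -3.109]
wrist_force: [-2.0, -1.7, 1.7]
width: 0.0165
```

```bash
python3 - <<'E'
from h import *
c=np.array([.5107,.0185]);pol(c);arc(c,.055,-220,15)
E
```

```text
t 6.85 ang 168.77 r 0.0547 pos [0.4571 0.0291 0.081 ] Frad 1.59 Ftan(ccw+) 2.02 Fz 1.74 w 0.0165
a0 -191.23314558802397 r 0.05466629751604933
[[1, 0, np.float64(0.18), np.float64(-0.04), 0], [1, 0, np.float64(0.18), np.float64(-0.01), 0], [1, 0, np.float64(0.18), np.float64(0.0), 0], [1, 0, np.float64(0.18), np.float64(0.01), 0], [1, 0, np.float64(0.18), np.float64(0.01), 0], [1, 0, np.float64(0.18), np.float64(0.02), 0], [1, 0, np.float64(0.18), np.float64(0.03), 0], [1, 0, np.float64(0.18), np.float64(0.03), 0], [1, 0, np.float64(0.18), np.float64(0.04), 0], [1, 0, np.float64(0.18), np.float64(0.04), 0], [1, 0, np.float64(0.18), np.float64(0.05), 0], [1, 0, np.float64(0.18), np.float64(0.06), 0], [1, 0, np.float64(0.17), np.float64(0.06), 0], [1, 0, np.float64(0.17), np.float64(0.07), 0], [1, 0, np.float64(0.17), np.float64(0.07), 0]]
```

>>> carry_out --pt "1 0 0.2 -0.03 0" --pt "1 0 0.2 -0.02 0" --pt "1 0 0.1 0 0" --pt "1 0 0 0 0"

```text
time: 7.25
tool_pos: [0.4583, 0.0342, 0.081]
ee_rot: [2.695, 1.569, 2.421]
wrist_force: [-3.0, 0.0, 2.9]
width: 0.0165
```

```bash
python3 - <<'E'
from h import *
c=np.array([.5107,.0185]);pol(c)
E
```

```text
t 7.25 ang 163.33 r 0.0547 pos [0.4583 0.0342 0.081 ] Frad 2.87 Ftan(ccw+) 0.84 Fz 2.91 w 0.0165
```

>>> carry_out --pt "1 0 0.1 0 0" --pt "1 0 0.1 0 0" --pt "1 0 0 0 0"

```text
time: 7.55
tool_pos: [0.4589, 0.0359, 0.081]
ee_rot: [2.864, 1.57, 2.59]
wrist_force: [-3.7, -0.6, 2.5]
width: 0.0165
```

```bash
python3 - <<'E'
from h import *
c=np.array([.5107,.0185]);pol(c)
E
```

```text
t 7.55 ang 161.44 r 0.0546 pos [0.4589 0.0359 0.081 ] Frad 3.36 Ftan(ccw+) 1.74 Fz 2.45 w 0.0165
```

>>> carry_out --pt "1 0 0.1 -0.03 0" --pt "1 0 0.1 -0.03 0" --pt "1 0 0 0 0"

```text
time: 7.85
tool_pos: [0.4595, 0.0377, 0.081]
ee_rot: [0.107, 1.57, -0.167]
wrist_force: [-1.8, -1.7, 2.4]
width: 0.0163
```

```bash
python3 - <<'E'
from h import *
c=np.array([.5107,.0185]);pol(c)
E
```

```text
t 7.85 ang 159.41 r 0.0547 pos [0.4595 0.0377 0.081 ] Frad 1.1 Ftan(ccw+) 2.21 Fz 2.36 w 0.0163
```

>>> carry_out --pt "1 0 0.1 0.02 0" --pt "1 0 0.1 0.02 0" --pt "1 0 0 0 0"

```text
time: 8.15
tool_pos: [0.4596, 0.0381, 0.081]
ee_rot: [-1.715, 1.567, -1.989]
wrist_force: [-4.4, -6.2, 2.8]
width: 0.0165
```

```bash
python3 - <<'E'
from h import *
c=np.array([.5107,.0185]);pol(c)
E
```

```text
t 8.15 ang 159.03 r 0.0547 pos [0.4596 0.0381 0.081 ] Frad 1.85 Ftan(ccw+) 7.36 Fz 2.85 w 0.0165
```

>>> carry_out --pt "1 0 0.05 0.0 0" --pt "1 0 0.04 0.0 0" --pt "1 0 0 0 0" --pt "1 0 0 0 0"

```text
time: 8.55
tool_pos: [0.4596, 0.0382, 0.081]
ee_rot: [-1.7, 1.566, -1.974]
wrist_force: [-5.2, -7.1, 3.1]
width: 0.0163
```

```bash
python3 - <<'E'
from h import *
c=np.array([.5107,.0185]);pol(c)
E
```

```text
t 8.55 ang 158.93 r 0.0547 pos [0.4596 0.0382 0.081 ] Frad 2.28 Ftan(ccw+) 8.53 Fz 3.1 w 0.0163
```

>>> carry_out --pt "1 0 0.06 0.0 0" --pt "1 0 0.04 0 0" --pt "1 0 0 0 0" --pt "1 0 0 0 0" --pt "1 0 0 0 0"

```text
time: 9.05
tool_pos: [0.4597, 0.0383, 0.081]
ee_rot: [-1.672, 1.564, -1.947]
wrist_force: [-5.8, -9.6, 3.2]
width: 0.0164
```

```bash
python3 - <<'E'
from h import *
c=np.array([.5107,.0185]);pol(c);snap('scene','s1')
E
```

```text
t 9.05 ang 158.76 r 0.0547 pos [0.4597 0.0383 0.081 ] Frad 1.93 Ftan(ccw+) 11.0 Fz 3.24 w 0.0164
```

Cork felt at handle angle 159° and pressed with 11 N. Now I'll wind counter-clockwise.

```bash
python3 - <<'E'
from h import *
c=np.array([.5107,.0185]);arc(c,.0548,218,12)
E
```

```text
a0 158.75128632979758 r 0.05470603450285808
[[1, 0, np.float64(-0.47), np.float64(-0.03), 0], [1, 0, np.float64(-0.47), np.float64(0.02), 0], [1, 0, np.float64(-0.47), np.float64(0.06), 0], [1, 0, np.float64(-0.46), np.float64(0.1), 0], [1, 0, np.float64(-0.45), np.float64(0.14), 0], [1, 0, np.float64(-0.44), np.float64(0.17), 0], [1, 0, np.float64(-0.42), np.float64(0.21), 0], [1, 0, np.float64(-0.4), np.float64(0.25), 0], [1, 0, np.float64(-0.38), np.float64(0.28), 0], [1, 0, np.float64(-0.35), np.float64(0.31), 0], [1, 0, np.float64(-0.33), np.float64(0.34), 0], [1, 0, np.float64(-0.3), np.float64(0.37), 0]]
```

>>> carry_out --pt "1 0 -0.3 -0.06 0" --pt "1 0 -0.47 -0.03 0" --pt "1 0 -0.47 0.02 0" --pt "1 0 -0.47 0.06 0" --pt "1 0 -0.46 0.1 0" --pt "1 0 -0.45 0.14 0" --pt "1 0 -0.44 0.17 0" --pt "1 0 -0.42 0.21 0" --pt "1 0 -0.4 0.25 0" --pt "1 0 -0.38 0.28 0" --pt "1 0 -0.35 0.31 0" --pt "1 0 -0.33 0.34 0" --pt "1 0 -0.3 0.37 0"

```text
time: 10.4
tool_pos: [0.4675, -0.0149, 0.081]
ee_rot: [1.991, 1.57, 1.717]
wrist_force: [1.7, 4.2, -0.6]
width: 0.0164
```

```bash
python3 - <<'E'
from h import *
c=np.array([.5107,.0185]);pol(c);arc(c,.055,250,7)
E
```

```text
t 10.4 ang -142.3 r 0.0546 pos [ 0.4675 -0.0149  0.081 ] Frad -3.95 Ftan(ccw+) -2.25 Fz -0.55 w 0.0164
a0 217.6986476774661 r 0.05464644874880162
[[1, 0, np.float64(-0.28), np.float64(0.34), 0], [1, 0, np.float64(-0.22), np.float64(0.38), 0], [1, 0, np.float64(-0.19), np.float64(0.4), 0], [1, 0, np.float64(-0.15), np.float64(0.41), 0], [1, 0, np.float64(-0.12), np.float64(0.43), 0], [1, 0, np.float64(-0.09), np.float64(0.43), 0], [1, 0, np.float64(-0.05), np.float64(0.44), 0]]
```

>>> carry_out --pt "1 0 -0.24 0.38 0" --pt "1 0 -0.18 0.4 0" --pt "1 0 -0.16 0.41 0" --pt "1 0 -0.13 0.42 0" --pt "1 0 -0.11 0.43 0" --pt "1 0 -0.08 0.43 0" --pt "1 0 -0.05 0.44 0"

```text
time: 11.1
tool_pos: [0.4927, -0.033, 0.0811]
ee_rot: [-1.77, 1.569, -2.045]
wrist_force: [-3.2, -1.8, 1.5]
width: 0.0163
```

```bash
python3 - <<'E'
from h import *
c=np.array([.5107,.0185]);pol(c);arc(c,.055,278,6)
E
```

```text
t 11.1 ang -109.29 r 0.0545 pos [ 0.4927 -0.033   0.0811] Frad 2.78 Ftan(ccw+) -2.41 Fz 1.53 w 0.0163
a0 250.70671137497223 r 0.05452364730850993
[[1, 0, np.float64(-0.06), np.float64(0.43), 0], [1, 0, np.float64(0.02), np.float64(0.44), 0], [1, 0, np.float64(0.06), np.float64(0.43), 0], [1, 0, np.float64(0.09), np.float64(0.43), 0], [1, 0, np.float64(0.13), np.float64(0.42), 0], [1, 0, np.float64(0.16), np.float64(0.41), 0]]
```

>>> carry_out --pt "1 0 -0.06 0.43 0" --pt "1 0 0.0 0.44 0" --pt "1 0 0.05 0.43 0" --pt "1 0 0.09 0.43 0" --pt "1 0 0.13 0.42 0" --pt "1 0 0.14 0.35 0" --pt "1 0 0 0 0"

```text
time: 11.8
tool_pos: [0.5189, -0.0355, 0.0811]
ee_rot: [-0.021, 1.569, -0.295]
wrist_force: [0.6, -2.9, -0.9]
width: 0.0163
```

```bash
python3 - <<'E'
from h import *
c=np.array([.5107,.0185]);pol(c);s=snap('wrist','w3');a=snap('scene','s3');d=snap('side','d3')
A=cv2.resize(s['image'][70:220,360:560],None,fx=4,fy=4,interpolation=cv2.INTER_CUBIC)
cv2.imwrite('pics/w3c.png',A[:,:,::-1])
E
```

```text
t 11.8 ang -81.39 r 0.0547 pos [ 0.5189 -0.0355  0.0811] Frad 2.98 Ftan(ccw+) 0.18 Fz -0.88 w 0.0163
```

View pics/w3c.png

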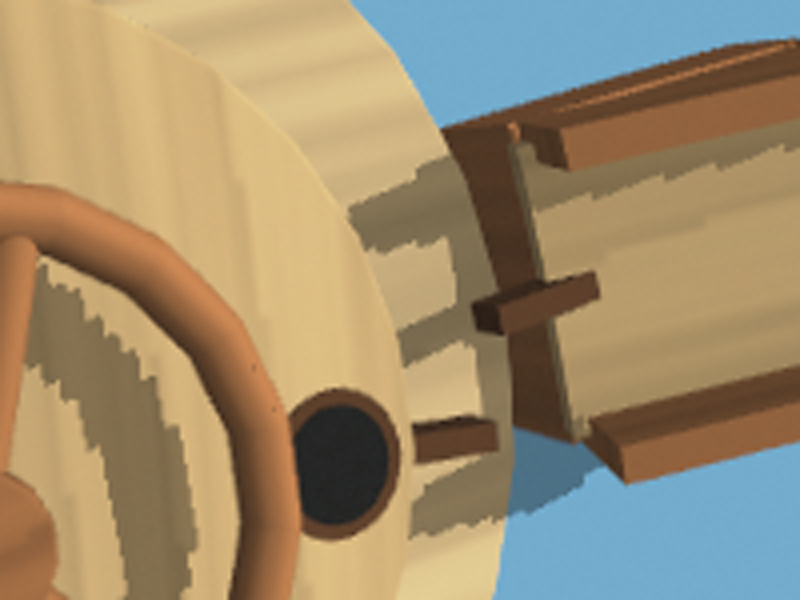

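Crop of the wrist view: pointer tip end is centred at about (496,437), its root at (414,446) and the pocket in line with it at (344,463). The tongue's top end edge is centred at about (500,320), its root at (596,284). The pointer is about 10° short, clockwise of the tongue.

```bash
cat >> h.py <<'E'
def meas(name,c,P,k,x0,y0):
    s=load(name);out={}
    for n,(p,z) in P.items():
        h=hit(s,(p[0]+.5)/k-.5+x0,(p[1]+.5)/k-.5+y0,z,True)[:2]-c
        print(n,h.round(4),'r',np.hypot(*h).round(4),'ang',round(degrees(atan2(h[1],h[0])),2))
E
python3 - <<'E'
from h import *
P=dict(tip=((497,437),.0415),root=((414,446),.0415),pk=((344,463),.043),tong=((500,320),.0415),troot=((596,284),.0415),tbot=((475,315),.0315),tipU=((496,421),.0415),hub=((0,535),.068))
for c in([.5107,.0185],[.5092,.0168]):meas('w3',np.array(c),P,4,360,70)
s=load('w3')
# triangulation check of heights not needed; pockets-based centre
E
```

```text
tip [0.0118 0.1166] r 0.1172 ang 84.23
root [0.0087 0.096 ] r 0.0964 ang 84.85
pk [0.0075 0.0788] r 0.0792 ang 84.57
tong [-0.011   0.1211] r 0.1216 ang 95.17
troot [-0.0131  0.1483] r 0.1489 ang 95.05
tbot [-0.011   0.1218] r 0.1223 ang 95.14
tipU [0.0085 0.1168] r 0.1171 ang 85.82
hub [-0.0046  0.0044] r 0.0064 ang 136.32
tip [0.0133 0.1183] r 0.1191 ang 83.6
root [0.0102 0.0977] r 0.0982 ang 84.07
pk [0.009  0.0805] r 0.081 ang 83.63
tong [-0.0095  0.1228] r 0.1232 ang 94.41
troot [-0.0116  0.15  ] r 0.1505 ang 94.42
tbot [-0.0095  0.1235] r 0.1239 ang 94.37
tipU [0.01   0.1185] r 0.1189 ang 85.16
hub [-0.0031  0.0061] r 0.0068 ang 116.99
```

The difference is 10.7°, and the radii match the given sizes. Before the final approach I'll turn the jaws to lie radially, so that opening them cannot push the wheel round.

>>> carry_out --pt "1 0 0 0 -5" --pt "1 0 0 0 -5" --pt "1 0 0 0 -5" --pt "1 0 0 0 -5" --pt "1 0 0 0 -5" --pt "1 0 0 0 -5" --pt "1 0 0 0 -5" --pt "1 0 0 0 0"

```text
time: 12.75
tool_pos: [0.5181, -0.0351, 0.0811]
ee_rot: [-0.018, 1.57, 0.319]
wrist_force: [0.1, -1.8, -1.3]
width: 0.0166
```

```bash
python3 - <<'E'
from h import *
c=np.array([.5107,.0185]);pol(c);print(robot.get_obs()['joint_positions'].round(2),toolR().round(2).tolist());arc(c,.055,-73.5,4)
E
```

```text
t 12.75 ang -82.14 r 0.0541 pos [ 0.5181 -0.0351  0.0811] Frad 1.8 Ftan(ccw+) -0.12 Fz -1.28 w 0.0166
[-0.18  0.08  1.63  0.    1.43 -2.09] [[0.0, -0.33, 0.94], [0.0, 0.94, 0.33], [-1.0, -0.0, 0.0]]
a0 -82.1420399435421 r 0.054108791873551595
[[1, 0, np.float64(-0.12), np.float64(0.19), 0], [1, 0, np.float64(-0.03), np.float64(0.21), 0], [1, 0, np.float64(-0.02), np.float64(0.21), 0], [1, 0, np.float64(-0.01), np.float64(0.21), 0]]
```

>>> carry_out --pt "1 0 -0.08 0.21 0" --pt "1 0 -0.04 0.21 0" --pt "1 0 -0.03 0.21 0" --pt "1 0 -0.02 0.21 0" --pt "1 0 0 0 0"

```text
time: 13.25
tool_pos: [0.5265, -0.0335, 0.081]
ee_rot: [1.234, 1.57, 1.571]
wrist_force: [-1.8, 0.5, 0.7]
width: 0.0164
```

```bash
python3 - <<'E'
from h import *
c=np.array([.5107,.0185]);pol(c);s=snap('wrist','w4')
for n,a,z in(('tip',93,.0415),('tong',94.8,.0415)):print(n,proj(s,[*(c+.118*np.array([cos(radians(a)),sin(radians(a))])),z],True))
E
```

```text
t 13.25 ang -73.14 r 0.0543 pos [ 0.5265 -0.0335  0.081 ] Frad -1.0 Ftan(ccw+) -1.53 Fz 0.7 w 0.0164
tip (np.float64(471.00785244494585), np.float64(270.6666147873992))
tong (np.float64(472.72838364069713), np.float64(266.7543135748188))
```

```bash
python3 - <<'E'
import cv2
im=cv2.imread('pics/w4.png');cv2.imwrite('pics/w4c.png',cv2.resize(im[190:315,390:550],None,fx=5,fy=5,interpolation=cv2.INTER_CUBIC)[:600])
E
```

```text
(no output)
```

View pics/w4c.png

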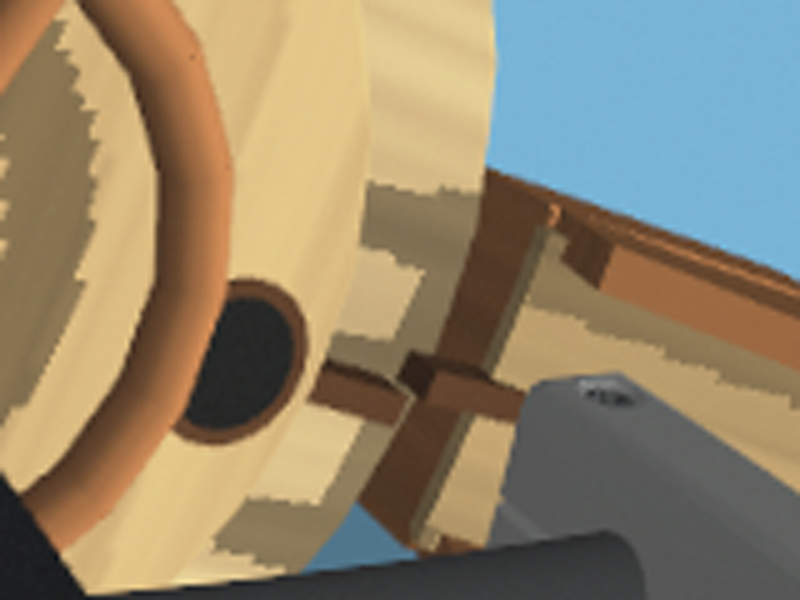

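Pointer's top tip edge is centred at about (402,411). The tongue's top end edge is centred at about (430,388). The pocket is at (247,362).

```bash
python3 - <<'E'
from h import *
P=dict(tip=((402,411),.0415),root=((317,384),.0415),pk=((245,361),.043),tong=((430,388),.0415),troot=((519,403),.0415),)
for c in([.5107,.0185],[.5092,.0168]):meas('w4',np.array(c),P,5,390,190)
E
```

```text
tip [-0.005   0.1174] r 0.1175 ang 92.42
root [-0.0045  0.0969] r 0.097 ang 92.65
pk [-0.0045  0.0798] r 0.08 ang 93.2
tong [-0.0104  0.121 ] r 0.1214 ang 94.9
troot [-0.0134  0.1433] r 0.1439 ang 95.34
tip [-0.0035  0.1191] r 0.1191 ang 91.66
root [-0.003   0.0986] r 0.0987 ang 91.73
pk [-0.003   0.0815] r 0.0816 ang 92.08
tong [-0.0089  0.1227] r 0.123 ang 94.14
troot [-0.0119  0.145 ] r 0.1455 ang 94.69
```

Both estimates agree, with 2.4° (2.3 mm at the handle) still to go.

>>> carry_out --pt "1 0 0.0 0.08 0" --pt "1 0 0.01 0.08 0" --pt "1 0 0.01 0.05 0" --pt "1 0 0 0 0" --pt "1 0 0 0 0"

```text
time: 13.8
tool_pos: [0.5281, -0.033, 0.081]
ee_rot: [1.528, 1.57, 1.865]
wrist_force: [-2.6, 1.3, 1.2]
width: 0.0165
```

```bash
python3 - <<'E'
from h import *
c=np.array([.5107,.0185]);pol(c)
E
```

```text
t 13.8 ang -71.35 r 0.0544 pos [ 0.5281 -0.033   0.081 ] Frad -2.09 Ftan(ccw+) -2.05 Fz 1.2 w 0.0165
```

>>> carry_out --pt "1 0 0.02 0.04 0" --pt "1 0 0.02 0.02 0" --pt "1 0 0 0 0" --pt "1 0 0 0 0"

```text
time: 14.2
tool_pos: [0.5286, -0.0328, 0.081]
ee_rot: [-1.643, 1.571, -1.306]
wrist_force: [-1.8, -0.4, 0.8]
width: 0.0164
```

```bash
python3 - <<'E'
from h import *
c=np.array([.5107,.0185]);pol(c);s=snap('wrist','w5')
cv2.imwrite('pics/w5c.png',cv2.resize(s['image'][190:310,390:550],None,fx=5,fy=5,interpolation=cv2.INTER_CUBIC)[:,:,::-1])
E
```

```text
t 14.2 ang -70.76 r 0.0543 pos [ 0.5286 -0.0328  0.081 ] Frad -0.26 Ftan(ccw+) -1.83 Fz 0.81 w 0.0164
```

View pics/w5c.png

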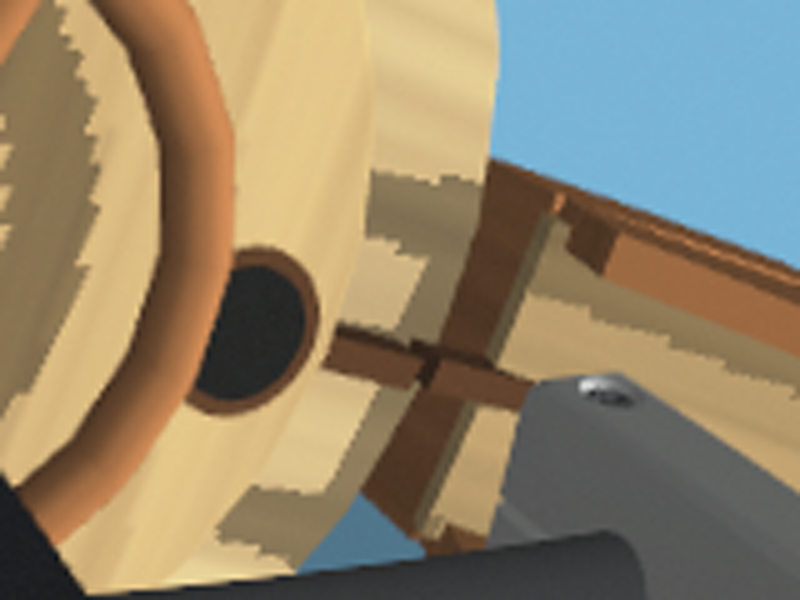

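The pointer and tongue now look in line, tip centre (416,374) against tongue end centre (435,376). I'll check with numbers.

```bash
python3 - <<'E'
from h import *
P=dict(tip=((416,374),.0415),root=((333,353),.0415),pk=((257,331),.043),tong=((435,375),.0415),troot=((528,395),.0415))
for c in([.5107,.0185],[.5092,.0168]):meas('w5',np.array(c),P,5,390,190)
E
```

```text
tip [-0.0097  0.1168] r 0.1172 ang 94.73
root [-0.0081  0.0976] r 0.0979 ang 94.77
pk [-0.0076  0.0799] r 0.0802 ang 95.42
tong [-0.0106  0.1211] r 0.1216 ang 95.03
troot [-0.0132  0.1449] r 0.1455 ang 95.19
tip [-0.0082  0.1185] r 0.1188 ang 93.94
root [-0.0066  0.0993] r 0.0995 ang 93.83
pk [-0.0061  0.0816] r 0.0818 ang 94.26
tong [-0.0091  0.1228] r 0.1231 ang 94.26
troot [-0.0117  0.1466] r 0.147 ang 94.55
```

Aligned within about 0.3°, with the free play taken up (1.8 N of counter-clockwise drive still felt). Letting go.

>>> carry_out --pt "0.6 0 0 0 0" --pt "0.6 0 0 0 0" --pt "0.6 0 0 0 0" --pt "0.6 0 0 0 0" --pt "0.6 0 0 0 0" --pt "0.6 0 0 0 0" --pt "0.6 0 0 0 0"

```text
time: 14.95
tool_pos: [0.5286, -0.0327, 0.0811]
ee_rot: [0.284, 1.571, 0.621]
wrist_force: [0.1, 0.3, -0.2]
width: 0.0378
```

>>> carry_out --pt "0.6 -0.5 0 0 0" --pt "0.6 -1 0 0 0" --pt "0.6 -2 0 0 0" --pt "0.6 -3 0 0 0" --pt "0.6 -3 0 0 0" --pt "0.6 -3 0 0 0" --pt "0.6 -2 0 0 0" --pt "0.6 -1 0 0 0" --pt "0.6 0 0 0 0" --pt "0.6 0 0 0 0" --pt "0.6 0 0 0 0"

```text
time: 16.05
tool_pos: [0.5279, -0.0325, 0.2343]
ee_rot: [2.604, 1.568, 2.941]
wrist_force: [-0.7, 0.5, -1.1]
width: 0.0374
```

```bash
python3 - <<'E'
from h import *
st();s=snap('wrist','w6');snap('scene','s6')
cv2.imwrite('pics/w6b.png',cv2.resize(s['image'][20:380,80:560],None,fx=1.6667,fy=1.6667,interpolation=cv2.INTER_CUBIC)[:,:,::-1])
E
```

```text
{'time': 16.05, 'tool_pos': [0.5279, -0.0325, 0.2343], 'ee_rot': [2.6042, 1.5676, 2.9413], 'wrist_force': [-0.6926, 0.4513, -1.0954], 'wrist_torque': [0.069, -0.0072, -0.048], 'width': 0.0374}
```

View pics/w6b.png

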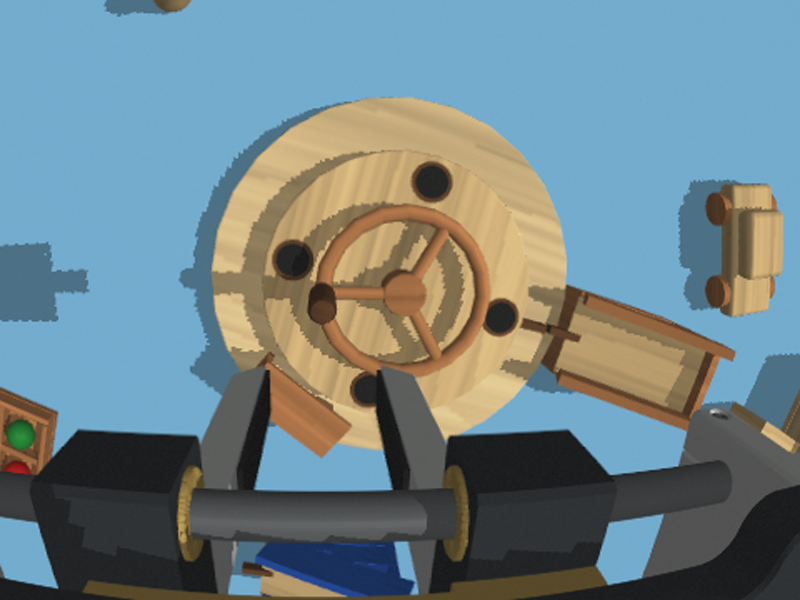

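After release the gripper is 15 cm above the handle. Pointer (523,321)–(550,330) and tongue (550,330)–(578,338) form one line, and the car and chute are undisturbed. One last numerical check, then I'll hand it in.

```bash
python3 - <<'E'
from h import *
P=dict(pk=((500,317),.043),pkopp=((293,260),.043),root=((523,322),.0415),tong=((551,330),.0415),troot=((578,338),.0415),handle=((322,303),.098))
meas('w6',np.array([.5107,.0185]),P,1.6667,80,20)
a=load('s0');b=load('s6')
for n,(y0,y1,x0,x1) in dict(garage=(150,205,100,175),car=(172,210,425,455)).items():
    print(n,np.abs(a['image'][y0:y1,x0:x1].astype(int)-b['image'][y0:y1,x0:x1]).mean().round(2))
robot.close_job()
E
```

```text
pk [-0.0066  0.0773] r 0.0776 ang 94.89
pkopp [ 0.0048 -0.0777] r 0.0778 ang -86.45
root [-0.009   0.0969] r 0.0973 ang 95.33
tong [-0.0111  0.1217] r 0.1222 ang 95.19
troot [-0.013  0.147] r 0.1475 ang 95.05
handle [ 0.0154 -0.0527] r 0.0549 ang -73.71
garage 14.4
car 4.74
the job is handed in; nothing more can be done
```

The job is done and handed in at about 16 s of robot time. I did not view a final picture of the garage, and one check on it disagreed (last item below).

- **Cork:** I wound the handwheel clockwise from about 111° (pointer angle, world frame), back past the chute and in under the hood. The cork was felt with the pointer about 6° inside the hood's open end. I pressed to 11 N at the handle, the highest reading I took there.
- **Tongue:** I then wound counter-clockwise only, until the pointer stood opposite the brown chute's tongue. The wheel was still driving with about 1.8 N when I let go. The jaws were set radially so that opening them could not turn the wheel.
- **Alignment:** Before release the pointer tip measured 94.7° and the tongue 95.0°. After release the pointer root and pocket gave 95.3° and 94.9°, and the tongue 95.1°. A pocket on the far side gave 93.6°, and that reading was coarse.
- **Handle after release:** A coarse picture reading put it at −73.7°, against −70.8° by the arm before release. The picture cannot settle a difference that small. I did not confirm separately that the wheel kept all of its take-up.
- **Car and garage:** The arm made no contact near either. The last wrist view shows the car upright and clear. The before-and-after scene images differed by 4.7 grey levels at the car and 14.4 at the garage. I put the garage difference down to the arm's moved shadow, but did not check it.

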